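# Show a customer the egg in the footed bowl and its price

## Robot

A 7-joint arm with a two-finger parallel gripper is mounted at the origin on a cart in front of the work surface, level with it; the furniture and walls round the work are solid. World frame = base frame: x ahead of the robot, y to its left, z up, the work surface at z = 0. Lengths are in m, angles in rad, forces in N, time in s.
With the tool pointing down it reaches from about 0.425 to 0.925 m from the base axis. Payload 6.8 kg.
Tool frame: the origin (TCP) lies midway between the tips of the shut fingers; the grasp point (between the pads) lies 19 mm behind it; z points along the fingers, y is the line along which they close (so a half turn about z gives the same grasp; the last joint's range is limited). The gripper opens to 85 mm and grips with 20 to 120 N. Pads are 22 mm wide; open, the fingers measure 114 mm over their backs; the gripper's body (76 mm by 85 mm) begins 54 mm behind the grasp point. The pads swing forward as they close: fully open they stand 13 mm farther back than shut.
Start: joints at [-1.34, 0.477, 0.022, 1.555, -0.011, 1.109, -0.083], TCP at [0.224, 0.637, 0.204] pointing down, gripper open.
Joint ranges: [-2.96, 2.96], [-0.34, 2.1], [-1.41, 1.46], [0.24, 2.44], [-1.37, 4.51], [0.17, 1.92], [-2.96, 2.96]. Speed limits (rad/s): [2.39, 2.39, 3.14, 3.14, 3.14, 3.14, 3.14].

## Interface

Orientations are given as a unit quaternion [w, x, y, z].
In Python, from station import bot gives the robot as it stands.
- The arm moves only by the tool jog_arm, never from a script. Its argument "rows" is a list of rows, each an object of numbers: "fingers": the finger opening in mm, from 0 to 85.4; "x", "y", "z": the shift along the tool's x, y, z in mm; "ax", "ay", "az": the turn, a rotation vector about the tool's x, y, z in degrees. A call has exactly 8 rows; each row shifts and turns the commanded pose from where the row before left it, along the tool's axes as they then stand; what a row does not reach is not made up. A row lasts 1/10 s, in which the tool goes at most 50 mm and 8.59 degrees, less where a joint would pass 70% of its speed; a pose out of reach is approached as far as the arm can. A call with a gripper value outside its range is refused whole. The fingers move at their own pace and stop on an object; "force" is the grip in N (left out, the last holds). Time passes only in rows, so rows that do not move let the fingers close, or fill a call up. It gives the time, the measured TCP pose, the force, the opening and the grip force at its end, in the units of the state.
- bot.get_obs(): the state, without advancing time (a new reading comes with each control period).
- bot.read_camera(name): name is "scene" or "top"; returns a dict with "pixels" (480x640x3 uint8, red, green, blue), "vertical_fov" (degrees; the focal length in pixels is half the picture's height over the tangent of half this angle, whatever the lens; pixels are square), "cx", "cy" (the principal point, pixels), "world_from_camera" (4x4, takes a point from camera to world coordinates). Camera axes: x right, y down, z forward; pixel columns grow to the right and rows downward; lengths in m; the calibration is good to about 2 mm. A picture is of the moment at which its call begins. There is no depth.
- bot.hand_in(): hands the job in; it is judged then, once.
The state is a dict: "t": time; "q": joint angles; "joint_vel": joint speeds; "joint_torque": joint torques, N m; "eef_pos": TCP position; "tool_rot": TCP orientation; "contact_force": force on the tool from outside, world axes, zero at the start; "torque": the same for the moment, N m; "gripper_width": opening from 0.0 (shut) to 1.0 (fully open); "grasp_force": force on a finger pad.
Only numpy, scipy, OpenCV 4.12 (cv2) and the standard library are available. Lean on these libraries where they do the work, as an engineer would, in place of code of your own. Each camera call takes 0.05 s, during which the arm holds its last target. There are 200 camera calls.

## Task

A customer asks about the drizzled chocolate egg that stands in the footed bowl and what it costs. Point at that egg with the fingertips a few centimetres above the middle of its top for a good two seconds, then in the same way point from above at the middle of the price card standing in front of that bowl, and finally draw the hand back at least 20 cm clear of both. Touch nothing at all, and do not point at the other egg, its card or the dish of foil balls on the way.

Things in the scene. Friction and masses are not known exactly. Their poses are not given: they have to be found in the camera images.
- footed_stand: white porcelain bowl on a round foot and short stem, 112 mm across and 74 mm high, holding a drizzled chocolate egg; loose; origin under the centre of its foot, z up. It stands at the left, in the middle or at the right of a row of three displays 0.17 to 0.4 m apart across the table (the others: low_dish and ball_dish); the right-hand place is about 0.1 m nearer the robot. Nothing between the robot and the row is higher than the wooden chest, 130 mm
- stand_egg: brown chocolate egg with thin pale drizzle lines, 65 mm across and 73 mm high, standing loose in the footed bowl; origin at its lower end, z along its length, near upright
- stand_egg_top (a point): top of the egg in the footed bowl, 73 mm along the egg's own z from its origin; about 0.12 m above the table
- stand_card: white price card (68 mm wide along its y, 49 mm high, about 12 mm thick with its backward slope) in a small foot, loose; stands in front of the footed bowl, that is 10 to 12 cm nearer the robot; origin under its foot; it faces -x
- stand_card_top (a point): middle of the top edge of the footed bowl's price card, 49 mm above the table
- low_dish: low white rounded dish, 98 x 113 mm, 31 mm high, without foot, holding the other drizzled egg; loose; origin under its centre; leave alone
- dish_egg: drizzled chocolate egg much like the first, 58 mm across and 65 mm high, standing loose in the low dish; origin at its lower end; leave alone
- dish_egg_top (a point): top of the egg in the low dish, about 73 mm above the table
- dish_card: price card of the same size and shape, in front of the low dish; loose; origin under its foot; leave alone
- dish_card_top (a point): middle of the top edge of the low dish's price card, 49 mm above the table
- ball_dish: square white dish, 112 x 112 mm, heaped with small foil-wrapped balls up to 41 mm high, without a card; loose; origin under its centre; leave alone
- ball_dish_top (a point): middle of the heap of foil balls, 41 mm above the table
Not all that is in view belongs to the job. What is shaped like the stand_egg but blue or pink is not meant.

How it is judged:
On the way, in this order (a step that is already met when the one before it is completed fails the run):
1. the fingertips point at the top of the egg in the footed bowl from just above and stay there (horizontal distance between the grasp point and stand_egg_top below 0.025 m and z of the grasp point in the frame of stand_egg_top between 0.01 and 0.095 m), for 1.5 s.
2. then they point at the footed bowl's price card from just above and stay there (horizontal distance between the grasp point and stand_card_top below 0.025 m and z of the grasp point in the frame of stand_card_top between 0.01 and 0.095 m), for 1.5 s.
At the end, for the whole second after the job is handed in: both were pointed at in order (grasp point within 25 mm sideways of the middle of the top and 10 to 95 mm above it, for 1.5 s each); the hand is more than 15 cm from the egg's top and from the card's top; every egg, bowl, dish and card is at rest within 8 mm of where it stood (distance between the grasp point and stand_egg_top above 0.15 m and distance between the grasp point and stand_card_top above 0.15 m and distance of each of footed_stand, stand_egg, stand_card, low_dish, dish_egg, dish_card, ball_dish from where it was at the start of the episode below 0.008 m and linear speed of each of footed_stand, stand_egg, stand_card, low_dish, dish_egg, dish_card, ball_dish below 0.02 m/s); the robot touches nothing.
It fails at once if the robot touches something (contact force between any of the fingers, the arm and anything else above 0.3 N).
It fails at once if a display, egg or card is shifted, lifted or carried (distance of any of footed_stand, stand_egg, stand_card, low_dish, dish_egg, dish_card, ball_dish from where it was at the start of the episode above 0.012 m).
It fails at once if the fingertips point at the wrong egg, the wrong card or the dish of foil balls (distance between the grasp point and dish_egg_top below 0.06 m or distance between the grasp point and dish_card_top below 0.06 m or distance between the grasp point and ball_dish_top below 0.06 m).
It also fails if it takes over 40 s, if anything falls off the work surface, if the arm or the gripper's body presses on something with over 40 N, if the wrist force passes 120 N, or if a joint passes its speed limit or range.

## Working session

There is one attempt and no reset: what is moved stays moved. The work goes in short steps, Python scripts to look and compute and a tool call to move; the robot and the scene stay as the last step left them, time stands still between calls to the robot, and variables do not carry over. Pictures are saved under pics/ and viewed, at most 10 in all, crops included, and the job is handed in when it is done.

Besides the shell and the picture viewer there is one more tool, called after ">>>" in YAML: its name, and indented under it one key for each argument. jog_arm: Moves the arm, as the interface text tells. Its arguments: {"type":"object","properties":{"rows":{"type":"array","items":{"type":"object","properties":{"fingers":{"type":"number"},"x":{"type":"number"},"y":{"type":"number"},"z":{"type":"number"},"ax":{"type":"number"},"ay":{"type":"number"},"az":{"type":"number"}}}},"force":{"type":"number"}},"required":["rows"]}

```bash
mkdir -p pics
cat > h.py <<'E'
import numpy as np,cv2,json
def ray(c,u,v):
    f=240/np.tan(np.radians(c["vertical_fov"])/2)
    M=np.array(c["world_from_camera"]);d=M[:3,:3]@np.array([(u-c["cx"])/f,(v-c["cy"])/f,1])
    return M[:3,3],d/np.linalg.norm(d)
def at(c,u,v,z):
    o,d=ray(c,u,v);return o+d*(z-o[2])/d[2]
def tri(c1,p1,c2,p2):
    o1,d1=ray(c1,*p1);o2,d2=ray(c2,*p2)
    s=np.linalg.lstsq(np.stack([d1,-d2],1),o2-o1,rcond=None)[0]
    a=o1+s[0]*d1;b=o2+s[1]*d2;return (a+b)/2,np.linalg.norm(a-b)
def load(n):
    c=json.load(open(f"pics/{n}.json"));return c
E
python3 - <<'E'
from station import bot
import cv2,json,numpy as np
for n in("scene","top"):
    c=bot.read_camera(n);cv2.imwrite(f"pics/{n}.png",c["pixels"][:,:,::-1])
    d={k:np.array(v).tolist() for k,v in c.items() if k!="pixels"};json.dump(d,open(f"pics/{n}.json","w"));print(n,d)
o=bot.get_obs();print(o["t"],o["eef_pos"],o["tool_rot"],o["gripper_width"])
E
```

```text
scene {'vertical_fov': 44.81103387456012, 'cx': 320.4396372873203, 'cy': 240.8013009649559, 'world_from_camera': [[0.442700401221282, -0.6908361328818018, 0.5716308181540195, -0.25275307355330956], [-0.8966531061125312, -0.3372051852742587, 0.2868899969028249, -0.4023049378219153], [-0.005437100078717441, -0.6395608653827018, -0.7687212351780479, 1.1502082061832415], [0.0, 0.0, 0.0, 1.0]]}
top {'vertical_fov': 43.46088617566629, 'cx': 319.43956239005377, 'cy': 238.89265862212338, 'world_from_camera': [[-0.02959061664726713, -0.997028106980463, 0.07112910302674297, 0.43586299071304724], [-0.9995412633145531, 0.02905549316803169, -0.00854641727917008, -0.009988996883487368], [0.006454327074274295, -0.07134936725519718, -0.9974305035712019, 1.4198821522162428], [0.0, 0.0, 0.0, 1.0]]}
0.1 [0.22414591 0.6360889  0.20310478] [-8.08974699e-05  1.68579810e-01  9.85687654e-01 -8.30859226e-04] 0.9951429092700823
```

View pics/scene.png

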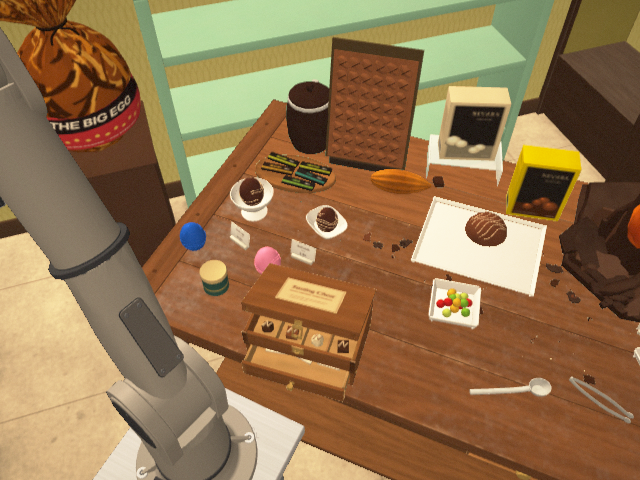

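View pics/top.png

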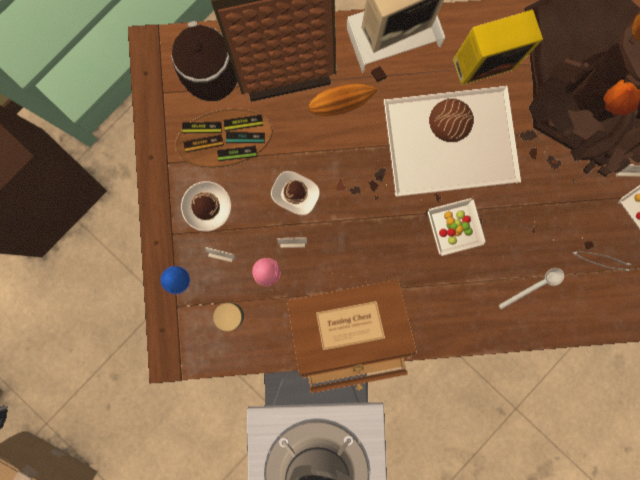

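The scene view shows two drizzled eggs. One is in a bowl on a stem at scene (251,190) / top (205,206), and its card is at (239,236) / (220,254). The other is in a low dish without a foot at (326,220) / (295,190), and its card is at (303,250) / (292,242). The big domed egg at (487,229) lies on a tray. The blue (193,236) and pink (267,260) eggs are not meant. The left one fits the description because of its stem and foot. I'll check it in a crop.

Run:
```python
import cv2,numpy as np
a=cv2.imread("pics/scene.png")[165:275,165:345];b=cv2.imread("pics/top.png")[170:290,150:330]
a=cv2.resize(a,None,fx=4,fy=2.7*4/2.7/1,interpolation=2)[:440];b=cv2.resize(b,None,fx=4,fy=4,interpolation=2)
cv2.imwrite("pics/ca.png",a);cv2.imwrite("pics/cb.png",b)
from h import *
s,t=load("scene"),load("top")
for n,p,q in[("egg c",(251,190),(205,206)),("card",(239,236),(220,254)),("degg",(326,219),(295,190)),("dcard",(303,250),(292,242)),("ball",(456,302),(457,227)),("blue",(193,236),(175,280)),("pink",(267,260),(266,271)),("jar",(214,270),(228,317))]:
    print(n,*[np.round(x,3) for x in tri(s,p,t,q)])
```

```text
egg c [0.612 0.231 0.086] 0.001
card [0.507 0.209 0.026] 0.0
degg [0.649 0.033 0.034] 0.002
dcard [0.53  0.04  0.036] 0.003
ball [ 0.554 -0.344  0.027] 0.003
blue [0.451 0.311 0.033] 0.003
pink [0.464 0.103 0.037] 0.0
jar [0.364 0.186 0.067] 0.002
```

View pics/ca.png

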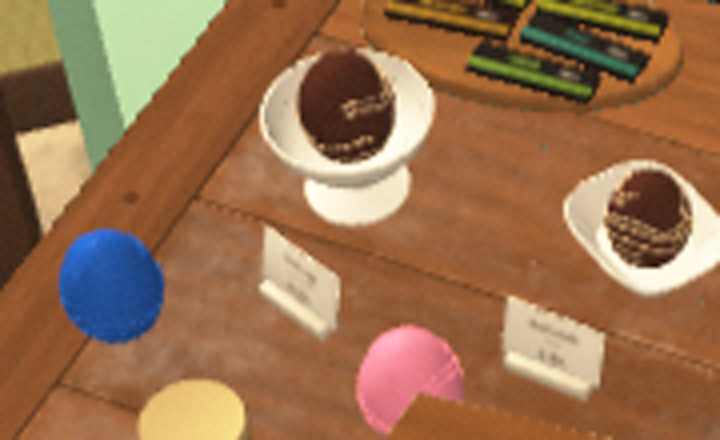

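View pics/cb.png

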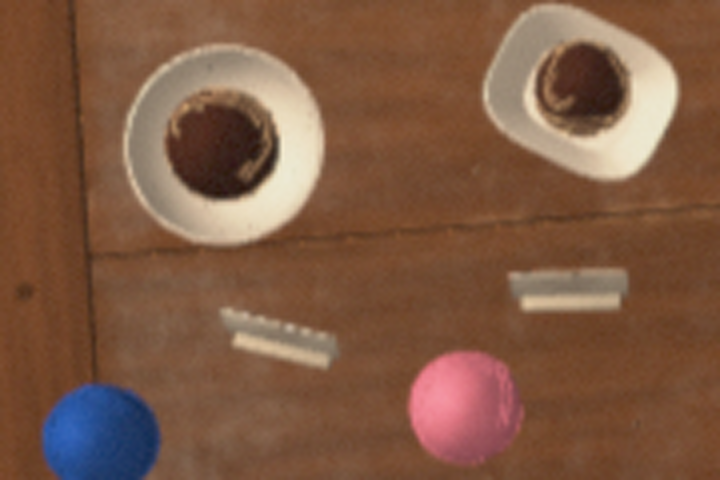

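The crop shows the left egg in the bowl with a stem and foot, with its own card in front of it. The right egg's dish is low and square and has no foot. So the left egg and left card are the targets, and next I'll refine the points and work out the moves.

Run:
```python
from h import *
from station import bot
from scipy.spatial.transform import Rotation as R
s,t=load("scene"),load("top")
e=tri(s,(251.75,191),t,(205.5,206));c=tri(s,(240.5,228),t,(219.75,251.2));tip=tri(s,(251.5,177.5),t,(205,206.5))
print(e,tip,c)
o=bot.get_obs();q=o["tool_rot"];r=R.from_quat([q[1],q[2],q[3],q[0]])
p=np.array(o["eef_pos"])
E=np.array([e[0][0],e[0][1],.165]);C=np.array([c[0][0],c[0][1],.095])
print(r.as_matrix().round(3));print((r.inv().apply([E-p,C-E])*1000).round(1))
print((r.inv().apply([[-.25,.15,.15]])*1000).round())
```

```text
(array([0.61282357, 0.22976545, 0.08223242]), np.float64(0.0021749489906345526)) (array([0.60422167, 0.2195035 , 0.14207059]), np.float64(0.0035007804029891297)) (array([0.51202553, 0.20494771, 0.05394009]), np.float64(0.0005597633235248106))
[[-0.943  0.332 -0.   ]
 [ 0.332  0.943 -0.002]
 [-0.    -0.002 -1.   ]]
[[-501.6 -254.    38.6]
 [  86.8  -56.8   70.1]]
[[ 286.   58. -150.]]
```

Egg centre height is 82 mm (top about 120 mm) and the card edge is about 50 mm, both as expected. I'll raise the hand first, then travel high.

>>> jog_arm:
  rows:
    - {"z":-30,"fingers":0}
    - {"z":-30,"fingers":0}
    - {"x":-30,"y":-15,"fingers":0}
    - {"x":-30,"y":-15,"fingers":0}
    - {"x":-30,"y":-15,"fingers":0}
    - {"x":-30,"y":-15,"fingers":0}
    - {"x":-30,"y":-15,"fingers":0}
    - {"x":-30,"y":-15,"fingers":0}

```text
invalid input
```

>>> jog_arm:
  rows:
    - {"x":-30,"y":-15}
    - {"x":-30,"y":-15}
    - {"x":-30,"y":-15}
    - {"x":-30,"y":-15}
    - {"x":-30,"y":-15}
    - {"x":-30,"y":-15}
    - {"x":-30,"y":-15}
    - {"x":-30,"y":-15}

```text
invalid input
```

```bash
cat > d.py <<'E'
import sys
from h import *
from station import bot
from scipy.spatial.transform import Rotation as R
o=bot.get_obs();q=o["tool_rot"];r=R.from_quat([q[1],q[2],q[3],q[0]])
g=np.array([float(a) for a in sys.argv[1:4]])
print(o["t"],o["eef_pos"],o["gripper_width"],o["contact_force"],(r.inv().apply(g-o["eef_pos"])*1000).round(1))
E
python3 d.py .613 .230 .165
```

```text
0.1 [0.22414591 0.6360889  0.20310478] 0.9951429092700823 [-0.03304891  0.34880058 -0.3316221 ] [-501.7 -253.7   38.6]
```

Both calls were refused, so every field may be required.

>>> jog_arm:
  rows:
    - {"x":0,"y":0,"z":-30,"ax":0,"ay":0,"az":0,"fingers":0}
    - {"x":0,"y":0,"z":-30,"ax":0,"ay":0,"az":0,"fingers":0}
    - {"x":-30,"y":-15,"z":0,"ax":0,"ay":0,"az":0,"fingers":0}
    - {"x":-30,"y":-15,"z":0,"ax":0,"ay":0,"az":0,"fingers":0}
    - {"x":-30,"y":-15,"z":0,"ax":0,"ay":0,"az":0,"fingers":0}
    - {"x":-30,"y":-15,"z":0,"ax":0,"ay":0,"az":0,"fingers":0}
    - {"x":-30,"y":-15,"z":0,"ax":0,"ay":0,"az":0,"fingers":0}
    - {"x":-30,"y":-15,"z":0,"ax":0,"ay":0,"az":0,"fingers":0}

```text
t: 0.9
eef_pos: [0.3649, 0.4906, 0.2636]
tool_rot: [-0.0, 0.169, 0.986, -0.0]
contact_force: [0.6, 1.0, 0.1]
gripper_width: 0.002
grasp_force: 0.0
```

>>> jog_arm:
  rows:
    - {"x":-30,"y":-15,"z":0,"ax":0,"ay":0,"az":0,"fingers":0}
    - {"x":-30,"y":-15,"z":0,"ax":0,"ay":0,"az":0,"fingers":0}
    - {"x":-30,"y":-15,"z":0,"ax":0,"ay":0,"az":0,"fingers":0}
    - {"x":-30,"y":-15,"z":0,"ax":0,"ay":0,"az":0,"fingers":0}
    - {"x":-30,"y":-15,"z":0,"ax":0,"ay":0,"az":0,"fingers":0}
    - {"x":-30,"y":-15,"z":0,"ax":0,"ay":0,"az":0,"fingers":0}
    - {"x":-30,"y":-15,"z":0,"ax":0,"ay":0,"az":0,"fingers":0}
    - {"x":-30,"y":-15,"z":0,"ax":0,"ay":0,"az":0,"fingers":0}

```text
t: 1.7
eef_pos: [0.5512, 0.2978, 0.2636]
tool_rot: [-0.0, 0.169, 0.986, -0.0]
contact_force: [0.3, 0.4, -0.1]
gripper_width: 0.002
grasp_force: 0.0
```

```bash
python3 d.py .613 .230 .165
```

```text
1.7 [0.55119971 0.29775502 0.26357571] 0.0017361820108141265 [ 0.29325966  0.41940432 -0.11241735] [-80.9 -43.3  98.6]
```

>>> jog_arm:
  rows:
    - {"x":-27,"y":-15,"z":0,"ax":0,"ay":0,"az":0,"fingers":0}
    - {"x":-27,"y":-14,"z":0,"ax":0,"ay":0,"az":0,"fingers":0}
    - {"x":-27,"y":-14,"z":0,"ax":0,"ay":0,"az":0,"fingers":0}
    - {"x":0,"y":0,"z":25,"ax":0,"ay":0,"az":0,"fingers":0}
    - {"x":0,"y":0,"z":25,"ax":0,"ay":0,"az":0,"fingers":0}
    - {"x":0,"y":0,"z":25,"ax":0,"ay":0,"az":0,"fingers":0}
    - {"x":0,"y":0,"z":20,"ax":0,"ay":0,"az":0,"fingers":0}
    - {"x":0,"y":0,"z":0,"ax":0,"ay":0,"az":0,"fingers":0}

```text
t: 2.5
eef_pos: [0.6103, 0.2307, 0.1654]
tool_rot: [-0.003, 0.168, 0.986, -0.002]
contact_force: [-0.6, -0.5, 0.0]
gripper_width: 0.006
grasp_force: 0.0
```

```bash
python3 d.py .613 .230 .165
python3 - <<'E'
from station import bot
import cv2
a=bot.read_camera("scene")["pixels"][90:310,110:370,::-1];b=bot.read_camera("top")["pixels"][90:310,90:350,::-1]
cv2.imwrite("pics/p1.png",cv2.resize(cv2.hconcat([a,b]),(800,338)))
E
```

```text
2.5 [0.61031336 0.23065332 0.16537009] 0.00584336667502118 [-0.57949882 -0.452195    0.0083642 ] [-2.8  0.3  0.4]
```

View pics/p1.png

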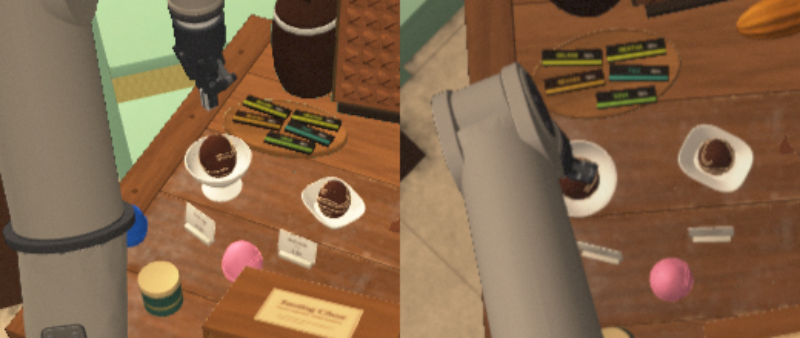

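The fingers hang just above the footed bowl's egg, and nothing has shifted. As a check, I'll project the TCP and the egg top into both views.

Run:
```python
from h import *
for n,x0,y0 in(("scene",110,90),("top",90,90)):
    c=load(n);f=240/np.tan(np.radians(c["vertical_fov"])/2);M=np.linalg.inv(np.array(c["world_from_camera"]))
    for P in((.6103,.2307,.1654),(.613,.23,.12)):
        k=M@np.array([*P,1]);u=k[0]/k[2]*f+c["cx"];v=k[1]/k[2]*f+c["cy"];off=400 if n=="top" else 0
        print(n,P,u.round(1),v.round(1),"crop",((u-x0)*400/260+off).round(),((v-y0)*338/220).round())
```

```text
scene (0.6103, 0.2307, 0.1654) 247.2 167.7 crop 211.0 119.0
scene (0.613, 0.23, 0.12) 249.8 180.4 crop 215.0 139.0
top (0.6103, 0.2307, 0.1654) 198.3 201.9 crop 567.0 172.0
top (0.613, 0.23, 0.12) 202.7 203.5 crop 573.0 174.0
```

The fingertips seem to sit a little off the projection, so I'll enlarge before holding.

Run:
```python
from station import bot
import cv2
a=bot.read_camera("scene")["pixels"][125:215,200:290,::-1];b=bot.read_camera("top")["pixels"][150:240,160:250,::-1]
im=cv2.resize(cv2.hconcat([a,b]),(800,400),interpolation=2)
import numpy as np
im=np.ascontiguousarray(im);k=400/90
for u,v in((247.2-200,167.7-125),(198.3-160+90,201.9-150)):cv2.drawMarker(im,(int(u*k),int(v*k)),(0,255,0),0,14,1)
cv2.imwrite("pics/p2.png",im)
o=bot.get_obs();print(o["t"],o["eef_pos"],o["tool_rot"],o["q"])
```

```text
2.7 [0.61362864 0.23180445 0.17043156] [8.82607273e-04 1.68624531e-01 9.85679780e-01 6.00563163e-04] [-0.61003243  0.47988188  0.21368884  1.65080666 -0.11509603  1.02108007
  0.87217604]
```

View pics/p2.png

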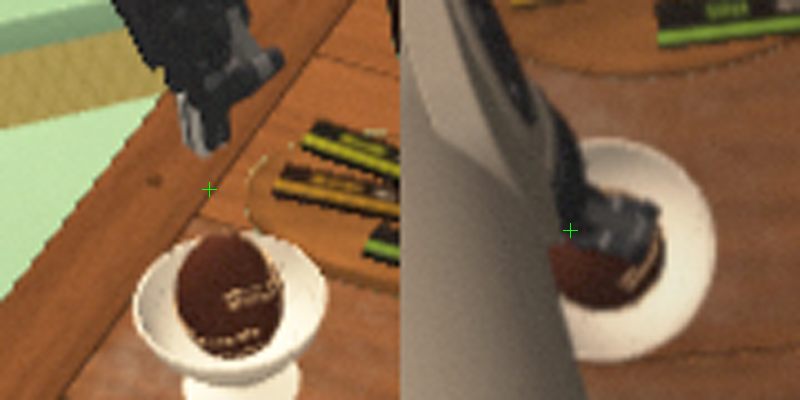

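>>> jog_arm:
  rows:
    - {"x":0,"y":0,"z":8,"ax":0,"ay":0,"az":0,"fingers":0}
    - {"x":0,"y":0,"z":7,"ax":0,"ay":0,"az":0,"fingers":0}
    - {"x":0,"y":0,"z":0,"ax":0,"ay":0,"az":0,"fingers":0}
    - {"x":0,"y":0,"z":0,"ax":0,"ay":0,"az":0,"fingers":0}
    - {"x":0,"y":0,"z":0,"ax":0,"ay":0,"az":0,"fingers":0}
    - {"x":0,"y":0,"z":0,"ax":0,"ay":0,"az":0,"fingers":0}
    - {"x":0,"y":0,"z":0,"ax":0,"ay":0,"az":0,"fingers":0}
    - {"x":0,"y":0,"z":0,"ax":0,"ay":0,"az":0,"fingers":0}

```text
t: 3.5
eef_pos: [0.6128, 0.2316, 0.1541]
tool_rot: [0.0, 0.169, 0.986, 0.0]
contact_force: [-0.7, 0.9, 0.2]
gripper_width: 0.003
grasp_force: 0.0
```

```bash
python3 d.py .613 .230 .150
python3 - <<'E'
from station import bot
from h import *
k=400/90;o=bot.get_obs();ims=[]
for n,x0,y0 in(("scene",200,125),("top",160,150)):
    c=bot.read_camera(n);im=cv2.resize(c["pixels"][y0:y0+90,x0:x0+90,::-1],(400,400),interpolation=2)
    f=240/np.tan(np.radians(c["vertical_fov"])/2);M=np.linalg.inv(np.array(c["world_from_camera"]))
    for P in(o["eef_pos"],(.613,.23,.12)):
        q=M@np.array([*P,1]);cv2.drawMarker(im,(int((q[0]/q[2]*f+c["cx"]-x0)*k),int((q[1]/q[2]*f+c["cy"]-y0)*k)),(0,255,0),0,14,1)
    ims.append(im)
cv2.imwrite("pics/p3.png",cv2.hconcat(ims));print(bot.get_obs()["eef_pos"])
E
```

```text
3.5 [0.61281958 0.23156542 0.15413638] 0.0032078199098350235 [-0.70399722  0.93886895  0.15252883] [-0.7 -1.4  4.1]
[0.61278844 0.23154329 0.15406447]
```

View pics/p3.png

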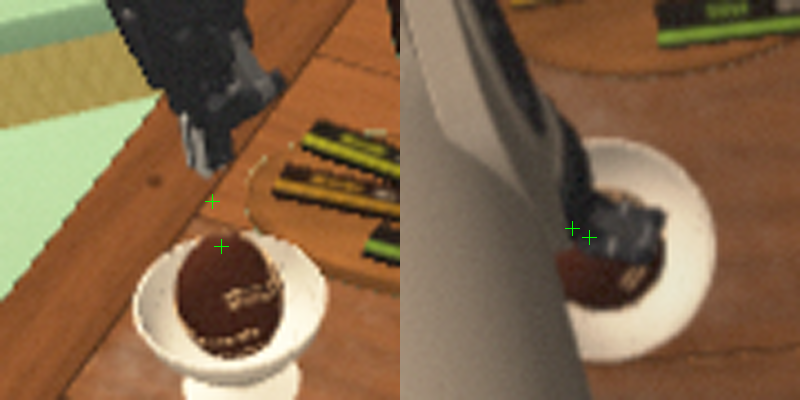

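The tip sits about 5 px (roughly 10 mm) further up in the scene view than the reading implies. That is within tolerance, but I'll move about 7 mm back to split the difference, then hold.

>>> jog_arm:
  rows:
    - {"x":5,"y":-5,"z":0,"ax":0,"ay":0,"az":0,"fingers":0}
    - {"x":0,"y":0,"z":0,"ax":0,"ay":0,"az":0,"fingers":0}
    - {"x":0,"y":0,"z":0,"ax":0,"ay":0,"az":0,"fingers":0}
    - {"x":0,"y":0,"z":0,"ax":0,"ay":0,"az":0,"fingers":0}
    - {"x":0,"y":0,"z":0,"ax":0,"ay":0,"az":0,"fingers":0}
    - {"x":0,"y":0,"z":0,"ax":0,"ay":0,"az":0,"fingers":0}
    - {"x":0,"y":0,"z":0,"ax":0,"ay":0,"az":0,"fingers":0}
    - {"x":0,"y":0,"z":0,"ax":0,"ay":0,"az":0,"fingers":0}

```text
t: 4.4
eef_pos: [0.6064, 0.2285, 0.154]
tool_rot: [-0.0, 0.169, 0.986, -0.0]
contact_force: [0.1, -0.4, -0.1]
gripper_width: -0.001
grasp_force: 0.0
```

>>> jog_arm:
  rows:
    - {"x":0,"y":0,"z":0,"ax":0,"ay":0,"az":0,"fingers":0}
    - {"x":0,"y":0,"z":0,"ax":0,"ay":0,"az":0,"fingers":0}
    - {"x":0,"y":0,"z":0,"ax":0,"ay":0,"az":0,"fingers":0}
    - {"x":0,"y":0,"z":0,"ax":0,"ay":0,"az":0,"fingers":0}
    - {"x":0,"y":0,"z":0,"ax":0,"ay":0,"az":0,"fingers":0}
    - {"x":0,"y":0,"z":0,"ax":0,"ay":0,"az":0,"fingers":0}
    - {"x":0,"y":0,"z":0,"ax":0,"ay":0,"az":0,"fingers":0}
    - {"x":0,"y":0,"z":0,"ax":0,"ay":0,"az":0,"fingers":0}

```text
t: 5.2
eef_pos: [0.6064, 0.2284, 0.154]
tool_rot: [-0.0, 0.169, 0.986, -0.0]
contact_force: [-0.1, -0.5, 0.2]
gripper_width: 0.005
grasp_force: 0.0
```

>>> jog_arm:
  rows:
    - {"x":0,"y":0,"z":0,"ax":0,"ay":0,"az":0,"fingers":0}
    - {"x":0,"y":0,"z":0,"ax":0,"ay":0,"az":0,"fingers":0}
    - {"x":0,"y":0,"z":0,"ax":0,"ay":0,"az":0,"fingers":0}
    - {"x":0,"y":0,"z":0,"ax":0,"ay":0,"az":0,"fingers":0}
    - {"x":0,"y":0,"z":0,"ax":0,"ay":0,"az":0,"fingers":0}
    - {"x":0,"y":0,"z":0,"ax":0,"ay":0,"az":0,"fingers":0}
    - {"x":0,"y":0,"z":0,"ax":0,"ay":0,"az":0,"fingers":0}
    - {"x":0,"y":0,"z":0,"ax":0,"ay":0,"az":0,"fingers":0}

```text
t: 6.0
eef_pos: [0.6064, 0.2285, 0.154]
tool_rot: [-0.0, 0.169, 0.986, 0.0]
contact_force: [0.7, 0.4, 0.1]
gripper_width: 0.005
grasp_force: 0.0
```

```bash
python3 d.py .507 .203 .095
```

```text
6.0 [0.60637684 0.22847855 0.15399287] 0.004998560975034945 [0.74186691 0.36773653 0.10169371] [ 85.3 -57.1  59. ]
```

>>> jog_arm:
  rows:
    - {"x":22,"y":-15,"z":0,"ax":0,"ay":0,"az":0,"fingers":0}
    - {"x":21,"y":-14,"z":0,"ax":0,"ay":0,"az":0,"fingers":0}
    - {"x":21,"y":-14,"z":0,"ax":0,"ay":0,"az":0,"fingers":0}
    - {"x":21,"y":-14,"z":0,"ax":0,"ay":0,"az":0,"fingers":0}
    - {"x":0,"y":0,"z":20,"ax":0,"ay":0,"az":0,"fingers":0}
    - {"x":0,"y":0,"z":20,"ax":0,"ay":0,"az":0,"fingers":0}
    - {"x":0,"y":0,"z":15,"ax":0,"ay":0,"az":0,"fingers":0}
    - {"x":0,"y":0,"z":7,"ax":0,"ay":0,"az":0,"fingers":0}

```text
t: 6.8
eef_pos: [0.5065, 0.2027, 0.0908]
tool_rot: [-0.001, 0.169, 0.986, -0.001]
contact_force: [-0.6, -0.0, -0.6]
gripper_width: 0.0
grasp_force: 0.0
```

Run:
```python
from station import bot
from h import *
k=400/120;o=bot.get_obs();ims=[]
for n,x0,y0 in(("scene",180,150),("top",160,160)):
    c=bot.read_camera(n);im=cv2.resize(c["pixels"][y0:y0+120,x0:x0+120,::-1],(400,400),interpolation=2)
    f=240/np.tan(np.radians(c["vertical_fov"])/2);M=np.linalg.inv(np.array(c["world_from_camera"]))
    for P in(o["eef_pos"],(.512,.205,.049)):
        q=M@np.array([*P,1]);cv2.drawMarker(im,(int((q[0]/q[2]*f+c["cx"]-x0)*k),int((q[1]/q[2]*f+c["cy"]-y0)*k)),(0,255,0),0,14,1)
    ims.append(im)
cv2.imwrite("pics/p4.png",cv2.hconcat(ims));print(bot.get_obs()["eef_pos"])
```

```text
[0.50677572 0.20267524 0.09128567]
```

View pics/p4.png

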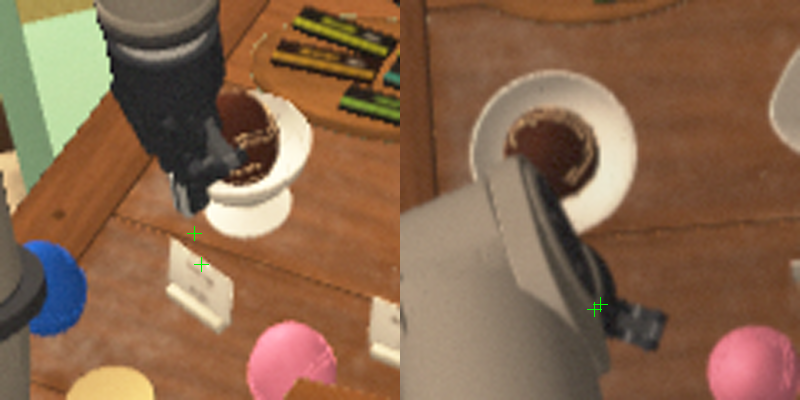

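The fingers hang above the left card, with the tip at crop (192,215) and the card's top middle near (203,260). The bowl, egg and cards are unmoved. Now hold for two seconds or more.

>>> jog_arm:
  rows:
    - {"x":0,"y":0,"z":0,"ax":0,"ay":0,"az":0,"fingers":0}
    - {"x":0,"y":0,"z":0,"ax":0,"ay":0,"az":0,"fingers":0}
    - {"x":0,"y":0,"z":0,"ax":0,"ay":0,"az":0,"fingers":0}
    - {"x":0,"y":0,"z":0,"ax":0,"ay":0,"az":0,"fingers":0}
    - {"x":0,"y":0,"z":0,"ax":0,"ay":0,"az":0,"fingers":0}
    - {"x":0,"y":0,"z":0,"ax":0,"ay":0,"az":0,"fingers":0}
    - {"x":0,"y":0,"z":0,"ax":0,"ay":0,"az":0,"fingers":0}
    - {"x":0,"y":0,"z":0,"ax":0,"ay":0,"az":0,"fingers":0}

```text
t: 7.7
eef_pos: [0.5072, 0.2029, 0.092]
tool_rot: [-0.0, 0.169, 0.986, -0.0]
contact_force: [1.0, 0.8, -0.2]
gripper_width: 0.001
grasp_force: 0.0
```

>>> jog_arm:
  rows:
    - {"x":0,"y":0,"z":0,"ax":0,"ay":0,"az":0,"fingers":0}
    - {"x":0,"y":0,"z":0,"ax":0,"ay":0,"az":0,"fingers":0}
    - {"x":0,"y":0,"z":0,"ax":0,"ay":0,"az":0,"fingers":0}
    - {"x":0,"y":0,"z":0,"ax":0,"ay":0,"az":0,"fingers":0}
    - {"x":0,"y":0,"z":0,"ax":0,"ay":0,"az":0,"fingers":0}
    - {"x":0,"y":0,"z":0,"ax":0,"ay":0,"az":0,"fingers":0}
    - {"x":0,"y":0,"z":0,"ax":0,"ay":0,"az":0,"fingers":0}
    - {"x":0,"y":0,"z":0,"ax":0,"ay":0,"az":0,"fingers":0}

```text
t: 8.5
eef_pos: [0.5073, 0.203, 0.092]
tool_rot: [-0.0, 0.169, 0.986, 0.0]
contact_force: [1.0, -0.8, 0.4]
gripper_width: -0.002
grasp_force: 0.0
```

>>> jog_arm:
  rows:
    - {"x":0,"y":0,"z":0,"ax":0,"ay":0,"az":0,"fingers":0}
    - {"x":0,"y":0,"z":0,"ax":0,"ay":0,"az":0,"fingers":0}
    - {"x":0,"y":0,"z":0,"ax":0,"ay":0,"az":0,"fingers":0}
    - {"x":0,"y":0,"z":0,"ax":0,"ay":0,"az":0,"fingers":0}
    - {"x":0,"y":0,"z":0,"ax":0,"ay":0,"az":0,"fingers":0}
    - {"x":0,"y":0,"z":0,"ax":0,"ay":0,"az":0,"fingers":0}
    - {"x":0,"y":0,"z":0,"ax":0,"ay":0,"az":0,"fingers":0}
    - {"x":0,"y":0,"z":0,"ax":0,"ay":0,"az":0,"fingers":0}

```text
t: 9.3
eef_pos: [0.5073, 0.2029, 0.092]
tool_rot: [0.0, 0.169, 0.986, 0.0]
contact_force: [-0.5, -1.2, 0.2]
gripper_width: 0.003
grasp_force: 0.0
```

>>> jog_arm:
  rows:
    - {"x":0,"y":0,"z":-20,"ax":0,"ay":0,"az":0,"fingers":0}
    - {"x":0,"y":0,"z":-30,"ax":0,"ay":0,"az":0,"fingers":0}
    - {"x":0,"y":0,"z":-30,"ax":0,"ay":0,"az":0,"fingers":0}
    - {"x":0,"y":0,"z":-30,"ax":0,"ay":0,"az":0,"fingers":0}
    - {"x":0,"y":0,"z":-30,"ax":0,"ay":0,"az":0,"fingers":0}
    - {"x":0,"y":0,"z":-30,"ax":0,"ay":0,"az":0,"fingers":0}
    - {"x":20,"y":20,"z":0,"ax":0,"ay":0,"az":0,"fingers":0}
    - {"x":20,"y":20,"z":0,"ax":0,"ay":0,"az":0,"fingers":0}

```text
t: 10.1
eef_pos: [0.4835, 0.2541, 0.2634]
tool_rot: [0.001, 0.17, 0.985, 0.001]
contact_force: [-0.4, 0.3, -0.0]
gripper_width: -0.002
grasp_force: 0.0
```

>>> jog_arm:
  rows:
    - {"x":20,"y":20,"z":-10,"ax":0,"ay":0,"az":0,"fingers":0}
    - {"x":20,"y":20,"z":-10,"ax":0,"ay":0,"az":0,"fingers":0}
    - {"x":20,"y":20,"z":0,"ax":0,"ay":0,"az":0,"fingers":0}
    - {"x":20,"y":20,"z":0,"ax":0,"ay":0,"az":0,"fingers":0}
    - {"x":10,"y":20,"z":0,"ax":0,"ay":0,"az":0,"fingers":0}
    - {"x":0,"y":20,"z":0,"ax":0,"ay":0,"az":0,"fingers":0}
    - {"x":0,"y":0,"z":0,"ax":0,"ay":0,"az":0,"fingers":0}
    - {"x":0,"y":0,"z":0,"ax":0,"ay":0,"az":0,"fingers":0}

```text
t: 10.9
eef_pos: [0.4378, 0.3965, 0.2816]
tool_rot: [-0.0, 0.169, 0.986, -0.001]
contact_force: [0.2, 0.4, 0.1]
gripper_width: 0.002
grasp_force: 0.0
```

Run:
```python
from station import bot
import numpy as np
o=bot.get_obs();p=np.array(o["eef_pos"])+[0,0,.019]
print(o["t"],p,np.abs(o["joint_vel"]).max(),np.linalg.norm(p-[.612,.23,.12]),np.linalg.norm(p-[.512,.205,.049]))
```

```text
10.9 [0.43784223 0.39645213 0.30061404] 0.016356502447415242 0.30109578619456645 0.3247505473789673
```

The hand is at rest 30 cm or more from both.

```bash
python3 -c "
from station import bot
print(bot.hand_in())"
```

```text
the job is handed in; nothing more can be done
None
```

I pointed at the drizzled egg in the footed bowl and then at its price card for over two seconds each, drew the hand back at least 30 cm from both with no sign of contact, and handed the job in; no verdict came back.

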